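Pack two pin plates and tuck the cover plate under the tray's lapped flap

ROBOT

A 7-joint arm with a two-finger parallel gripper is mounted at the origin on a cart in front of the work surface, level with it; the furniture and walls round the work are solid. World frame = base frame: x ahead of the robot, y to its left, z up, the work surface at z = 0. Lengths are in m, angles in rad, forces in N, time in s.
With the tool pointing down it reaches from about 0.4 to 0.85 m from the base axis. Payload 10.4 kg.
Tool frame: the origin (TCP) lies on the front face of the gripper's body, between the roots of the fingers; the fingertips stand 73 mm ahead of it and the grasp point (between the pads) lies 54 mm ahead of it; z points along the fingers, y is the line along which they close (so a half turn about z gives the same grasp; the last joint's range is limited). The gripper opens to 85 mm and grips with 20 to 120 N. Pads are 22 mm wide; open, the fingers measure 114 mm over their backs; the gripper's body (76 mm by 85 mm) begins 54 mm behind the grasp point. The pads swing forward as they close: fully open they stand 13 mm farther back than shut.
Start: joints at [1.267, 0.332, -0.065, 1.46, 0.022, 1.35, -0.088], TCP at [0.173, -0.601, 0.304] pointing down, gripper open.
Joint ranges: [-2.6, 2.6], [-0.5, 2.12], [-1.47, 1.34], [0.16, 2.42], [-1.27, 4.41], [0.06, 2.06], [-2.6, 2.6]. Speed limits (rad/s): [2.22, 2.22, 2.79, 2.79, 3.14, 3.14, 3.14].

INTERFACE

Orientations are given as a unit quaternion [x, y, z, w].
In Python, from workcell import manip gives the robot as it stands.
- The arm moves only by the shell command python3 -m jog 'ROWS' [FORCE]. ROWS is JSON, a list of rows, each an object with "grip": the gripper command: -1 is fully open, 1 is shut, values between are in proportion; "slide": the shift along the tool's x, y, z in cm, a list of three; "yaw": the turn about the tool's z in rad. A call has 1 to 8 rows; each row shifts and turns the commanded pose from where the row before left it, along the tool's axes as they then stand; what a row does not reach is not made up. A row lasts 1/10 s, in which the tool goes at most 50 mm and 8.59 degrees, less where a joint would pass 70% of its speed; a pose out of reach is approached as far as the arm can. A call with a gripper value outside its range is refused whole. The fingers move at their own pace and stop on an object; FORCE is the grip in N (left out, the last holds). Time passes only in rows, so rows that do not move let the fingers close. It gives the time, the measured TCP pose, the force, the opening and the grip force at its end, in the units of the state.
- manip.get_obs(): the state, without advancing time (a new reading comes with each control period).
- manip.camera(name): name is "scene" or "top" or "wrist"; returns the picture (480x640x3 uint8, blue, green, red); there is no depth.
- manip.calibration(name): a dict with "vfov" (degrees; the focal length in pixels is half the picture's height over the tangent of half this angle, whatever the lens; pixels are square), "cx", "cy" (the principal point, pixels), "k1" (the pictures are not rectified: a ray, as slopes to the right and down, at radius r is drawn at 1 + k1 r^2 times it, then the intrinsics apply), "camera_from_world" (4x4, takes a point from world to camera coordinates). Camera axes: x right, y down, z forward; pixel columns grow to the right and rows downward; lengths in m; the calibration is good to about 2 mm. A picture is of the moment at which its call begins: read the wrist's pose just before it. calibration takes no time and is no camera call; for the wrist camera it gives the pose at the moment of the call.
- manip.hand_in(): hands the job in; it is judged then, once.
Trained networks look in the newest picture that a camera, given by its name, has taken for a name from the list of things; names that differ only in an ending like _2 or _b are one class to them, and where a whole thing is asked for, a point or a joint stands for the part that bears it (a point fixed in the world has none). Each returns a list of dicts, best first, with "conf" (0 to 1); they miss things now and then, are a little off and sometimes report something else, mostly with a low value. They report only what shows in the picture. A call takes as long as a camera call. They do not tell look-alikes from the thing itself.
- manip.masks_of(thing, camera): "region" (480x640 bool, what is visible of it) and "centre" ([column, row] in pixels, amid what is visible of it).
The state is a dict: "clock": time; "joint_pos": joint angles; "joint_velocities": joint speeds; "tau": joint torques, N m; "position": TCP position; "ee_rot": TCP orientation; "ft_force": force on the tool from outside, world axes, zero at the start; "torque": the same for the moment, N m; "grip_width": opening from 0.0 (shut) to 1.0 (fully open); "grasp_force": force on a finger pad.
Only numpy, scipy, OpenCV 4.12 (cv2) and the standard library are available. Lean on these libraries where they do the work, as an engineer would, in place of code of your own. Each camera call takes 0.05 s, during which the arm holds its last target. There are 200 camera calls.

TASK

Lay the two loose pin plates side by side in the two empty bays of the packing tray, flat on their seats with their long sides pointing from the near sill to the hinge rail. Then take the cover plate by its rib, slide its far edge squarely under the lapped steel flap, without lifting the flap, until it meets the hinge rail, and press the cover down flat on the sill against the sprung seal bar. Finish while still holding it pressed flat, and leave the pliers and the ring gauge alone.

Things in the scene. Friction and masses are not known exactly. Their poses are not given: they have to be found in the camera images.
- tray: fixed grey packing tray, 206 (x) x 150 (y) mm, turned up to 15 degrees. Origin on the bench beneath it; its x axis points from the near sill to the hinge rail, y left. In its frame, mm: base plate top z 8; near sill top z 20, x -100 to -67; open floor with the bays x -67 to 46; far ledge top z 20 from x 46 on, under the flap.
- bay_left (a point): centre of the left (+y) bay's black seat (66 x 52 mm), on its top: tray (-12, 30, 9) mm, axes as the tray's. A rib 4 mm wide, 4 mm above the seat, stands 30 mm to each side (y), leaving 56 mm for the 50 mm pin plate.
- bay_right (a point): the same for the right (-y) bay, tray (-12, -30, 9) mm.
- plate_a: loose yellow pin plate with two contact bars on top, 50 (own x) x 62 (own y) x 9 mm, 30 g, origin at the centre of its underside, lies flat on the bench. In a bay its 62 mm side (own y) lies along the tray's x, either way round. Grip it over the 62 mm length: beside the bay's width are ribs and the neighbour.
- plate_b: second yellow pin plate, of the same size as plate_a; either may go in either bay.
- cover: loose grey-painted metal cover plate, 176 (own x) x 116 (y) x 4 mm, 0.2 kg, origin at the centre of its underside; dark grip rib on top over the centre, 14 mm (x) thick, 64 mm (y) long, 4 to 34 mm above the underside. Its +x edge goes under the flap. Home, it lies flat on sill and ledge, its origin at tray (-3, 0, 20) mm.
- cover_far (a point): middle of the cover's far (+x) edge, at its underside, 88 mm from the cover's centre; tray x 85 when home.
- flap_edge (a point): middle of the flap's flat underside at its free edge, tray (54, 0, 31) mm when down; an upturned lip reaches on to x 47. The flap, a 144 mm wide, 3 mm steel leaf, laps over the ledge; the slot under it is 11 mm high, so the 4 mm cover passes with its underside at tray z 20 to 27. Posts at y +-69 leave 132 mm between them for it.
- rail_stop (a point): middle of the hinge rail's front face, tray (85, 0, 20) mm, at the foot: the stop that the cover's far edge meets. The rail's top is at z 38.
- flap (a joint): flap angle, rad: 0 lying down on its posts, grows as its free edge lifts (39 mm arm); light, falls back by its weight.
- seal_bar (a joint): travel of the black 10 x 112 mm seal bar in the near sill (tray x -83.5), m: at 0 it stands 5 mm above the sill, at 0.005 it is flush. Spring: 2 N at first, 4 N flush; it lifts the cover's near edge unless held down. Pressing on the rib takes about 10 N to lay the cover flat.
- pliers: loose pliers with red handles, 60 x 170 x 14 mm, lying left of the tray, nearer the robot: bystander, origin at the centre of the underside.
- ring_gauge: loose steel ring, 50 mm across, 14 mm high, lying on the bench between tray and cover: bystander, origin at the centre of the underside.
There are look-alikes about, which are no part of the job. What is shaped like the plate_a but blue is not meant.

How it is judged:
By the outcome, as a careful person would: the job done as asked, in the order asked, and still so for the second after the job is handed in, while the arm keeps its last pose, push and grip.
It also fails if it takes over 64 s, if anything falls off the work surface, if the arm or the gripper's body presses on something with over 40 N, if the wrist force passes 120 N, or if a joint passes its speed limit or range.

## Working session

There is one attempt and no reset: what is moved stays moved. The work goes in short steps, Python scripts to look and compute and a shell command to move; the robot and the scene stay as the last step left them, time stands still between calls to the robot, and variables do not carry over. Pictures are saved under pics/ and viewed, at most 10 in all, crops included, and the job is handed in when it is done.

```bash
ls; mkdir -p pics; python3 - <<'E'
from workcell import manip
import cv2,numpy as np
o=manip.get_obs(); print(o)
a=manip.camera("scene");b=manip.camera("top")
cv2.imwrite("pics/s0.png",a);cv2.imwrite("pics/t0.png",b)
for c in("scene","top"):
    print(c,manip.calibration(c))
for t in("plate_a","cover","tray","pliers","ring_gauge","flap"):
  for d in manip.masks_of(t,"top"):
    print(t,d["conf"],d["centre"],d["region"].sum(), cv2.minAreaRect(np.argwhere(d["region"])[:,::-1].astype(np.float32)))
E
```

```text
pics
{'clock': 0.0, 'joint_pos': array([ 1.26740337,  0.3328959 , -0.06469647,  1.46096695,  0.02161798,
        1.34990105, -0.08852611]), 'joint_velocities': array([ 0.00037926, -0.00126941, -0.0009804 , -0.0009983 ,  0.00033178,
       -0.00017577,  0.00080793]), 'tau': array([-9.55928772e-04, -6.25441360e+01,  4.86465264e-02, -3.91593218e+01,
        1.62767567e-02,  9.98325530e-03,  3.17858883e-05]), 'position': array([ 0.17311296, -0.60025468,  0.30308861]), 'ee_rot': array([ 9.90160601e-01,  1.39933700e-01, -1.46453920e-04, -7.22874858e-04]), 'ft_force': array([ 0.30923184, -0.34284838,  0.30960404]), 'torque': array([0.03108461, 0.04354459, 0.03244736]), 'grasp_force': 0.0, 'grip_width': 0.9991980022639784}
scene {'vfov': 48.10384739233078, 'cx': 315.814410972747, 'cy': 238.44107289563277, 'k1': -0.07930735537090515, 'camera_from_world': array([[-0.71704552, -0.69699206,  0.00691267,  0.27404539],
       [-0.37397845,  0.37633144, -0.8476525 ,  0.28096627],
       [ 0.58820561, -0.61039062, -0.53050679,  0.92626456],
       [ 0.        ,  0.        ,  0.        ,  1.        ]
[... 1003 characters left out ...]
594726562, 26.902833938598633), 43.02506637573242)
plate_a 0.54 [245.4, 239.0] 5786 ((245.67897033691406, 239.97169494628906), (67.03368377685547, 89.59310150146484), 5.04245138168335)
tray 0.6 [247.5, 242.0] 5785 ((245.37295532226562, 240.8975372314453), (66.81537628173828, 89.35877990722656), 5.194429397583008)
pliers 0.88 [150.9, 310.4] 522 ((152.2833709716797, 314.059326171875), (24.676481246948242, 69.50814819335938), 60.64224624633789)
ring_gauge 0.73 [333.1, 287.4] 333 ((332.2500305175781, 292.2500305175781), (21.920310974121094, 19.798988342285156), 45.0)
flap 0.98 [245.2, 209.3] 1485 ((247.1885223388672, 208.92620849609375), (64.46146392822266, 23.539295196533203), 5.19442892074585)
```

View pics/t0.png

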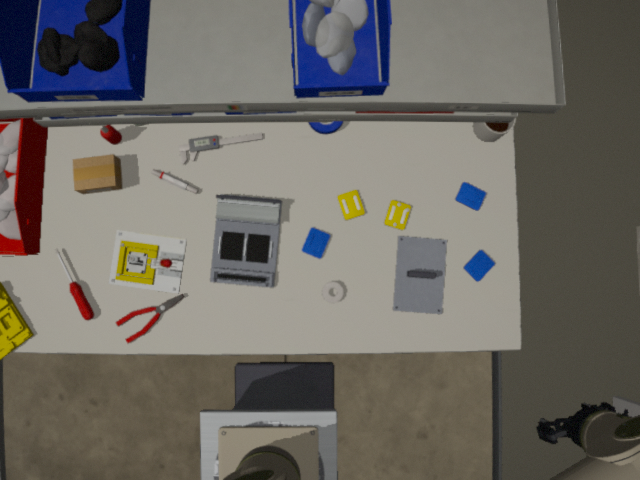

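View pics/s0.png

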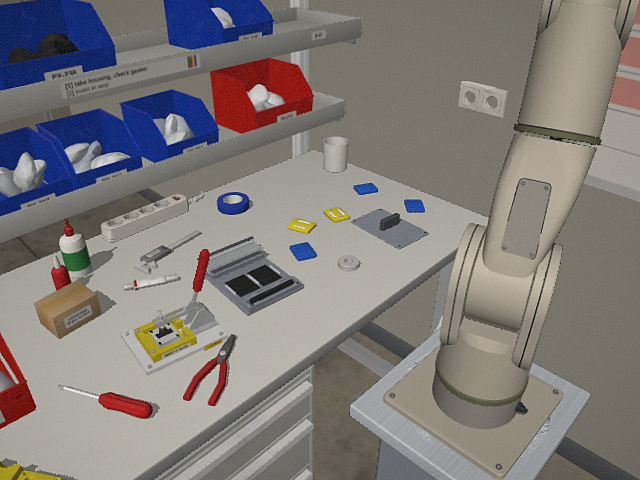

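The top view shows the loose yellow plates at (351,205) and (398,215), the cover at (420,275) and the tray at (247,240), with the flap on its far side. The ring is at (333,292) and the pliers are at (152,315). The blue plates are look-alikes, and a clamp fixture stands left of the tray.

```bash
cat > h.py <<'E'
from workcell import manip
import cv2,numpy as np
def KD(c):
    f=240/np.tan(np.radians(c["vfov"])/2)
    return np.array([[f,0,c["cx"]],[0,f,c["cy"]],[0,0,1]]),np.array([c["k1"],0,0,0.])
def p2w(c,px,z):
    K,D=KD(c); px=np.array(px,float).reshape(-1,1,2)
    n=cv2.undistortPoints(px,K,D)[:,0]; T=c["camera_from_world"]
    R,t=T[:3,:3],T[:3,3]; o=-R.T@t
    d=np.c_[n,np.ones(len(n))]@R
    return o+d*((z-o[2])/d[:,2])[:,None]
def w2p(c,P):
    K,D=KD(c);T=c["camera_from_world"]
    return cv2.projectPoints(np.array(P,float).reshape(-1,1,3),cv2.Rodrigues(T[:3,:3])[0],T[:3,3],K,D)[0][:,0]
def rect(c,m,z):
    """min-area rectangle of a mask contour, in world mm at height z: centre, long, short, angle of long side"""
    cs,_=cv2.findContours(m.astype(np.uint8),cv2.RETR_EXTERNAL,cv2.CHAIN_APPROX_NONE)
    k=max(cs,key=cv2.contourArea)[:,0]
    W=p2w(c,k,z)[:,:2]*1000
    (cx,cy),_,_=r=cv2.minAreaRect(W.astype(np.float32)); b=cv2.boxPoints(r)
    e=[b[1]-b[0],b[2]-b[1]]; e.sort(key=np.linalg.norm)
    a=np.degrees(np.arctan2(e[1][1],e[1][0]))%180
    return np.round([cx,cy,np.linalg.norm(e[1]),np.linalg.norm(e[0]),a],1)
def yellow(im):
    h=cv2.cvtColor(im,cv2.COLOR_BGR2HSV)
    return cv2.morphologyEx(cv2.inRange(h,(18,90,80),(38,255,255)),cv2.MORPH_CLOSE,np.ones((7,7)))
def state():
    o=manip.get_obs(); q=o["ee_rot"]
    phi=np.arctan2(2*(q[0]*q[1]+q[2]*q[3]),1-2*(q[1]**2+q[2]**2))
    return o,phi
def goto(x,y,z,phi_deg):
    """slide (cm) & yaw from now to TCP x,y,z (mm), tool-x heading phi"""
    o,ph=state(); d=np.array([x,y,z])/10-o["position"]*100
    c,s=np.cos(ph),np.sin(ph)
    yaw=ph-np.radians(phi_deg); yaw=(yaw+np.pi/2)%np.pi-np.pi/2
    print("slide",np.round([c*d[0]+s*d[1],s*d[0]-c*d[1],-d[2]],2),"yaw",round(yaw,3),"| pos",np.round(o["position"]*1000,1),"phi",round(np.degrees(ph),1),"F",np.round(o["ft_force"],1),"g",round(o["grip_width"],3),round(float(o["grasp_force"]),1),"t",round(o["clock"],2))
E
python3 - <<'E'
from h import *
im=cv2.imread("pics/t0.png");c=manip.calibration("top")
n,l,s,ct=cv2.connectedComponentsWithStats(yellow(im))
for i in range(1,n):
    if s[i,4]>150 : print("yellow",ct[i].round(),s[i,4],rect(c,l==i,.009))
for t,z in(("cover",.004),("tray",.02),("ring_gauge",.014),("pliers",.01),("flap",.034),("seal_bar",.025),):
  manip.camera("top")
  for d in manip.masks_of(t,"top"): print(t,d["conf"],d["centre"],rect(c,d["region"],z))
goto(500,-180,300,16)
E
```

```text
yellow [ 94. 173.] 1276 [710.6 414.4 103.3  78.5  95.1]
yellow [351. 204.] 573 [ 627.7 -199.    62.2   50.7   17.6]
yellow [397. 214.] 572 [ 603.1 -308.1   63.3   51.   162. ]
yellow [136. 262.] 1092 [495.7 304.4  93.7  92.3 172. ]
yellow [ 11. 325.] 1322 [3.568e+02 6.026e+02 1.851e+02 8.670e+01 4.000e-01]
cover 0.87 [419.3, 274.8] [ 461.2 -358.6  174.2  117.7  175. ]
tray 0.86 [246.1, 239.0] [544.8  46.7 208.7 154.5 175.1]
tray 0.27 [148.3, 310.0] [376.9 265.6 167.9  60.7 123.1]
tray 0.23 [418.3, 275.7] [ 460.9 -355.5  173.8  120.9  175.4]
ring_gauge 0.68 [333.6, 286.5] [ 424.4 -152.6   46.2   43.8   89.4]
pliers 0.86 [151.0, 311.5] [374.3 268.  167.4  58.6 120.5]
flap 0.73 [245.4, 209.2] [615.5  40.4 146.3  54.4  84.4]
seal_bar 0.68 [235.1, 276.4] [459.7  57.  109.    9.8  84.4]
slide [ 43.05 -31.35   0.39] yaw 0.002 | pos [ 173.2 -600.5  303.9] phi 16.1 F [-0.5 -0.1  0.3] g 1.0 0.0 t 1.0
```

```bash
python3 -m jog '[{"grip":-1,"slide":[4.5,-1.9,0],"yaw":0},{"grip":-1,"slide":[4.5,-1.9,0],"yaw":0},{"grip":-1,"slide":[4.5,-1.9,0],"yaw":0},{"grip":-1,"slide":[4.5,-1.9,0],"yaw":0},{"grip":-1,"slide":[4.5,-1.9,0],"yaw":0},{"grip":-1,"slide":[4.5,-1.9,0],"yaw":0},{"grip":-1,"slide":[4.5,-1.9,0],"yaw":0},{"grip":-1,"slide":[4.5,-1.9,0],"yaw":0}]'
python3 -m jog '[{"grip":-1,"slide":[4.5,-1.9,0],"yaw":0},{"grip":-1,"slide":[0,0,0],"yaw":-0.14},{"grip":-1,"slide":[0,0,0],"yaw":-0.14},{"grip":-1,"slide":[0,0,0],"yaw":-0.14},{"grip":-1,"slide":[0,0,0],"yaw":-0.14},{"grip":-1,"slide":[0,0,0],"yaw":-0.14},{"grip":-1,"slide":[0,0,0],"yaw":-0.14},{"grip":-1,"slide":[0,0,0],"yaw":-0.14}]'
cat > look.py <<'E'
from h import *
import sys
def look(name):
    c=manip.calibration("wrist"); im=manip.camera("wrist"); cv2.imwrite("pics/%s.png"%name,im); return c,im
def plates():
    n,l,s,ct=cv2.connectedComponentsWithStats(yellow(im))
    for i in range(1,n):
        if s[i,4]>1500: print("yellow",ct[i].round(),s[i,:5],rect(c,l==i,.009))
c,im=look(sys.argv[1]); plates()
T=np.linalg.inv(c["camera_from_world"]); o,ph=state()
print("cam",T[:3,3].round(3),"axis",T[:3,2].round(2))
goto(600,-250,300,72)
E
python3 look.py w1
```

```text
clock: 1.8
position: [0.4782, -0.3533, 0.3042]
ee_rot: [0.99, 0.14, 0.0, 0.0]
ft_force: [-0.4, 0.3, 1.1]
grip_width: 0.999
grasp_force: 0.0
clock: 2.6
position: [0.5149, -0.324, 0.3039]
ee_rot: [0.806, 0.592, -0.0, 0.0]
ft_force: [0.4, 0.2, 0.1]
grip_width: 0.999
grasp_force: 0.0
yellow [404.  19.] [ 364    0   94   54 2508] [ 622.2 -212.1   73.7   38.4  162.6]
yellow [414. 146.] [ 379  118   74   59 3258] [ 604.1 -305.7   62.4   49.4  162.6]
cam [ 0.536 -0.253  0.375] axis [-0.09 -0.28 -0.96]
slide [9.57 5.98 0.39] yaw 0.018 | pos [ 514.9 -324.1  303.9] phi 73.1 F [-0.1 -0.6  0.6] g 0.998 0.0 t 2.65
```

```bash
python3 -c "
from h import *
goto(604,-306,95,72.6)"
python3 -m jog '[{"grip":-1,"slide":[2,3,5],"yaw":0},{"grip":-1,"slide":[2.2,3,5],"yaw":0},{"grip":-1,"slide":[0,2,5],"yaw":0},{"grip":-1,"slide":[0,0,2],"yaw":0}]'
python3 look.py w2
```

```text
slide [ 4.33  8.   20.89] yaw 0.008 | pos [ 514.9 -324.1  303.9] phi 73.1 F [-0.1 -0.6  0.6] g 0.998 0.0 t 2.65
clock: 3.05
position: [0.5892, -0.3107, 0.1516]
ee_rot: [0.808, 0.589, -0.001, -0.002]
ft_force: [-0.4, 0.6, 0.3]
grip_width: 1.001
grasp_force: 0.0
yellow [325.  32.] [ 252    0  161   92 7589] [ 623.7 -212.9   74.2   39.5  162.1]
yellow [349. 234.] [ 293  191  116   91 7988] [ 604.5 -305.8   61.4   50.8  161.9]
cam [ 0.611 -0.24   0.223] axis [-0.09 -0.27 -0.96]
slide [  6.17  -0.68 -15.04] yaw 0.002 | pos [ 587.5 -310.8  149.6] phi 72.1 F [-1.8  0.4 -3.1] g 0.997 0.0 t 3.1
```

View pics/w2.png

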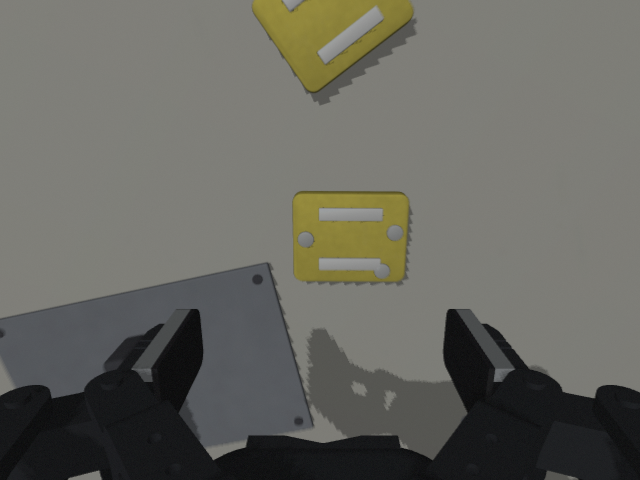

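Plate b lies at (349,234), 62 mm side across the fingers, clear of the cover's corner at (268,264).

```bash

python3 -m jog '[{"grip":-0.85,"slide":[1,1.5,0],"yaw":0},{"grip":-0.85,"slide":[0,0,0],"yaw":0},{"grip":-0.85,"slide":[0,0,3],"yaw":0},{"grip":-0.85,"slide":[0,0,3],"yaw":0},{"grip":-0.85,"slide":[0,0,0.4],"yaw":0},{"grip":-0.85,"slide":[0,0,0],"yaw":0}]'
python3 -c "
from h import *
goto(604.5,-306,75,72.1)"
```

```text
clock: 3.7
position: [0.606, -0.3075, 0.0934]
ee_rot: [0.808, 0.589, -0.0, -0.0]
ft_force: [-0.9, 0.2, -0.4]
grip_width: 0.925
grasp_force: 0.0
slide [ 0.1  -0.19  1.84] yaw 0.001 | pos [ 606.  -307.5   93.4] phi 72.2 F [-0.9  0.2 -0.4] g 0.925 0.0 t 3.7
```

```bash

python3 -m jog '[{"grip":-0.85,"slide":[0.1,-0.15,0.7],"yaw":0},{"grip":-0.85,"slide":[0,0,0.5],"yaw":0},{"grip":-0.85,"slide":[0,0,0.3],"yaw":0},{"grip":-0.85,"slide":[0,0,0.3],"yaw":0},{"grip":-0.85,"slide":[0,0,0],"yaw":0}]'
python3 -m jog '[{"grip":-0.85,"slide":[0,0,0.3],"yaw":0},{"grip":-0.85,"slide":[0,0,0.3],"yaw":0},{"grip":-0.85,"slide":[0,0,0],"yaw":0}]'
```

```text
clock: 4.2
position: [0.6052, -0.3058, 0.0745]
ee_rot: [0.808, 0.589, -0.0, -0.0]
ft_force: [0.2, -0.4, -0.3]
grip_width: 0.921
grasp_force: 0.0
clock: 4.5
position: [0.6051, -0.3057, 0.0683]
ee_rot: [0.808, 0.589, -0.0, -0.0]
ft_force: [0.7, 0.4, -0.4]
grip_width: 0.926
grasp_force: 0.0
```

```bash

python3 -m jog '[{"grip":-0.85,"slide":[0,0,-0.3],"yaw":0},{"grip":-0.3,"slide":[0,0,0],"yaw":0},{"grip":-0.3,"slide":[0,0,0],"yaw":0},{"grip":-0.3,"slide":[0,0,0],"yaw":0},{"grip":-0.3,"slide":[0,0,0],"yaw":0}]' 30
python3 -m jog '[{"grip":-0.3,"slide":[0,0,-3],"yaw":0},{"grip":-0.3,"slide":[0,0,-5],"yaw":0},{"grip":-0.3,"slide":[0,0,0],"yaw":0}]'
python3 look.py w3
```

```text
clock: 5.0
position: [0.6057, -0.306, 0.0727]
ee_rot: [0.808, 0.589, 0.0, 0.001]
ft_force: [-1.3, 0.8, 5.9]
grip_width: 0.708
grasp_force: 32.3
clock: 5.3
position: [0.6083, -0.3068, 0.1592]
ee_rot: [0.808, 0.589, 0.003, 0.005]
ft_force: [2.4, 0.1, 1.0]
grip_width: 0.711
grasp_force: 33.0
yellow [290.  44.] [ 215    0  155  111 9374] [ 628.9 -196.8   61.9   50.2   18. ]
yellow [321. 318.] [  235   256   176   131 16898] [ 594.5 -352.5  102.    86.3  161.5]
cam [ 0.629 -0.236  0.23 ] axis [-0.08 -0.28 -0.96]
slide [  5.16  -2.4  -14.41] yaw 0.004 | pos [ 607.1 -306.4  155.9] phi 72.2 F [-0.8 -0.5 -1. ] g 0.706 33.0 t 5.35
```

View pics/w3.png

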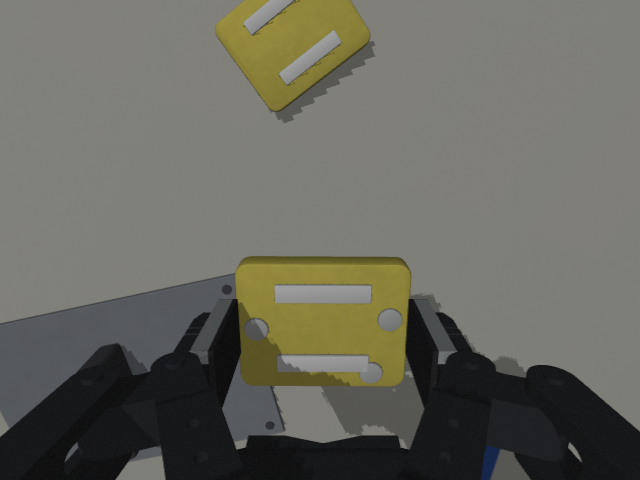

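Plate b is held squarely between the pads and centred. The other plate is at (290,44).

```bash

python3 -m jog '[{"grip":-0.3,"slide":[4,-2.2,-4],"yaw":0},{"grip":-0.3,"slide":[4,-2.3,-2.5],"yaw":0},{"grip":-0.3,"slide":[4,-2.3,-1],"yaw":0},{"grip":-0.3,"slide":[4,-2.3,0],"yaw":0},{"grip":-0.3,"slide":[4,-2.3,0],"yaw":0},{"grip":-0.3,"slide":[4,-2.3,0],"yaw":0},{"grip":-0.3,"slide":[4,-2.3,0],"yaw":0},{"grip":-0.3,"slide":[3,-2.3,0],"yaw":0}]'
python3 -m jog '[{"grip":-0.3,"slide":[0,0,0],"yaw":-0.11},{"grip":-0.3,"slide":[0,0,0],"yaw":-0.11},{"grip":-0.3,"slide":[0,0,0],"yaw":0}]'
python3 - <<'E'
from h import *
c=manip.calibration("wrist"); im=manip.camera("wrist"); cv2.imwrite("pics/w4.png",im)
for t,z in(("tray",.02),("flap",.034),("seal_bar",.025),("bay_left",.009)):
  for d in manip.masks_of(t,"wrist"): print(t,d["conf"],d["centre"],rect(c,d["region"],z))
goto(530,45,230,85)
E
```

```text
clock: 6.15
position: [0.5266, 0.038, 0.2179]
ee_rot: [0.807, 0.59, -0.0, -0.0]
ft_force: [1.0, 1.2, -0.2]
grip_width: 0.709
grasp_force: 33.0
clock: 6.45
position: [0.5272, 0.0353, 0.2178]
ee_rot: [0.737, 0.675, -0.0, -0.0]
ft_force: [1.3, -0.4, -0.2]
grip_width: 0.711
grasp_force: 33.0
tray 0.9 [363.9, 177.4] [547.6  43.  210.9 163.7 174.5]
flap 0.79 [466.4, 196.4] [618.3  39.9 154.4  57.   84.4]
flap 0.59 [366.6, 180.1] [546.7  47.1 201.3 154.9 174.5]
seal_bar 0.76 [219.0, 196.5] [461.4  57.5 110.7  12.9  84.4]
seal_bar 0.18 [467.3, 197.1] [621.1  37.  160.6  59.9  84.4]
bay_left 0.68 [365.7, 179.8] [548.1  39.7 220.2 170.4 174.7]
slide [ 1.02  0.15 -1.17] yaw -0.005 | pos [527.5  34.9 218.3] phi 84.7 F [ 0.  -1.2 -0.5] g 0.708 33.0 t 6.7
```

View pics/w4.png

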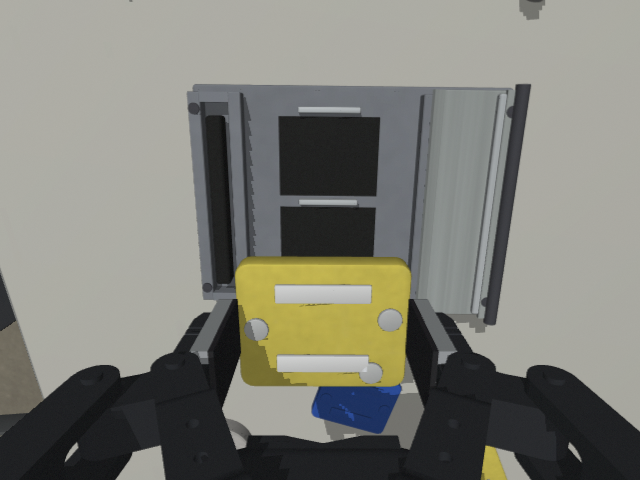

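The left seat shows at (280–379, 117–196), the right seat is half hidden behind the held plate, and the seal bar is at (219,196).

```bash
cat >> h.py <<'E'
def seats(c,im,x0,x1,y0,y1):
    g=im.max(2); m=np.zeros_like(g); m[y0:y1,x0:x1]=(g[y0:y1,x0:x1]<40)
    return rect(c,m,.009)
E
python3 - <<'E'
from h import *
c=manip.calibration("wrist"); im=cv2.imread("pics/w4.png")
print(im[150,300],im[205,300],im[100,300],im[150,260])
r=seats(c,im,265,395,112,199); print(r)
t=np.radians(r[4]-180); ux=np.array([np.cos(t),np.sin(t)]);uy=np.array([-ux[1],ux[0]])
O=r[:2]+12*ux-30*uy; print("origin",O,"bays",O-12*ux+30*uy,O-12*ux-30*uy)
# held plate
m=yellow(im); o,ph=state(); zt=o["position"][2]-.0727+.009
P=rect(c,m*(np.arange(480)<400)[:,None],zt); print(P,"TCP",o["position"]*1e3)
top=manip.calibration("top"); imt=manip.camera("top"); cv2.imwrite("pics/t1.png",imt)
E
```

```text
[31 33 31] [98 94 91] [118 113 109] [117 112 108]
[534.8  79.9  65.2  51.4 174.1]
origin [543.6526577   48.82540505] bays [534.8  79.9] [528.63244779  20.21783097]
[526.8  35.5  61.9  52.3 174.7] TCP [527.54181198  34.94763959 218.30079009]
```

```bash

python3 -m jog '[{"grip":-0.3,"slide":[-1.4,0.3,2],"yaw":0},{"grip":-0.3,"slide":[0,0,4],"yaw":0},{"grip":-0.3,"slide":[0,0,3.5],"yaw":0},{"grip":-0.3,"slide":[0,0,1.5],"yaw":0},{"grip":-0.3,"slide":[0,0,0],"yaw":0},{"grip":-0.3,"slide":[0,0,0],"yaw":0}]'
python3 - <<'E'
from h import *
c=manip.calibration("wrist"); im=manip.camera("wrist"); cv2.imwrite("pics/w5.png",im)
r=seats(c,im,150,450,0,230); print(r)
goto(529,20.2,84,84.4)
E
```

```text
clock: 7.35
position: [0.53, 0.0212, 0.1098]
ee_rot: [0.738, 0.675, 0.001, 0.0]
ft_force: [0.0, 0.3, -0.7]
grip_width: 0.709
grasp_force: 33.0
[464.   73.6  41.3   4.3  77.9]
slide [-0.12 -0.13  2.63] yaw 0.008 | pos [530.4  21.2 110.3] phi 84.8 F [-0.5  0.5  1. ] g 0.711 33.0 t 7.4
```

View pics/w5.png

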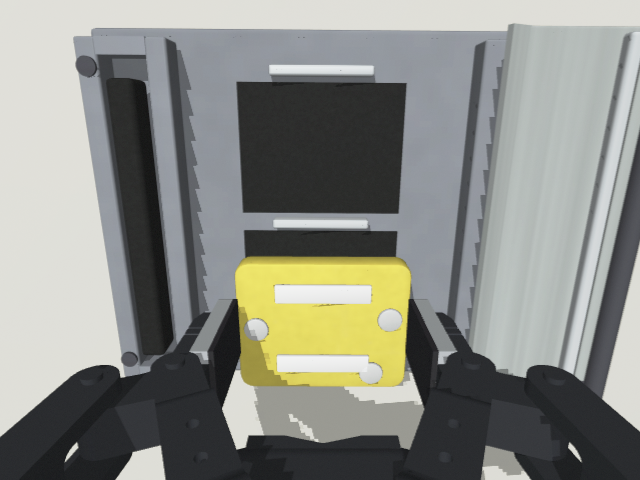

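The left seat is clear at (238–406, 83–212). The right seat's top strip shows directly ahead of the held plate, in line with it.

```bash

python3 - <<'E'
from h import *
c=manip.calibration("wrist"); im=cv2.imread("pics/w5.png")
r=seats(c,im,220,425,78,218); print(r)
u=np.radians(r[4]-180); b=r[:2]-60*np.array([-np.sin(u),np.cos(u)]); print(b)
goto(b[0],b[1],90,r[4]-90)
E
```

```text
[549.9 104.7  14.5   1.  179.7]
[549.58584217  44.70082247]
slide [2.51 1.7  2.03] yaw -0.085 | pos [530.4  21.2 110.3] phi 84.8 F [-0.5  0.5  1. ] g 0.711 33.0 t 7.4
```

```bash
sed -i 's/<40)/<70)/' h.py
python3 - <<'E'
from h import *
c=manip.calibration("wrist"); im=cv2.imread("pics/w5.png")
r=seats(c,im,220,425,78,215); print(r)
u=np.radians(r[4]-180); b=r[:2]-60*np.array([-np.sin(u),np.cos(u)]); print(b)
goto(b[0],b[1],90,r[4]-90)
E
```

```text
[534.4  80.4  66.1  52.2 174.4]
[528.54502601  20.686356  ]
slide [-0.07 -0.18  2.03] yaw 0.008 | pos [530.4  21.2 110.3] phi 84.8 F [-0.5  0.5  1. ] g 0.711 33.0 t 7.4
```

```bash

python3 -m jog '[{"grip":-0.3,"slide":[-0.05,-0.18,1],"yaw":0.008},{"grip":-0.3,"slide":[0,0,0.8],"yaw":0},{"grip":-0.3,"slide":[0,0,0.4],"yaw":0},{"grip":-0.3,"slide":[0,0,0.3],"yaw":0},{"grip":-0.3,"slide":[0,0,0],"yaw":0}]'
python3 -c "
from h import *
goto(528.5,20.7,82,84.4)"
```

```text
clock: 7.9
position: [0.5273, 0.0207, 0.0832]
ee_rot: [0.741, 0.672, -0.0, -0.0]
ft_force: [0.3, 0.3, -1.1]
grip_width: 0.711
grasp_force: 33.0
slide [0.01 0.12 0.12] yaw -0.0 | pos [527.3  20.7  83.2] phi 84.4 F [ 0.3  0.3 -1.1] g 0.711 33.0 t 7.9
```

```bash

python3 -m jog '[{"grip":-0.3,"slide":[0,0.1,0.15],"yaw":0},{"grip":-0.3,"slide":[0,0,0],"yaw":0},{"grip":-0.6,"slide":[0,0,0],"yaw":0},{"grip":-0.6,"slide":[0,0,0],"yaw":0},{"grip":-0.6,"slide":[0,0,0],"yaw":0}]'
python3 -m jog '[{"grip":-0.6,"slide":[0,0,-1],"yaw":0},{"grip":-0.6,"slide":[0,0,-3],"yaw":0},{"grip":-1,"slide":[0,0,-4],"yaw":0},{"grip":-1,"slide":[0,0,-4],"yaw":0},{"grip":-1,"slide":[0,0,0],"yaw":0}]'
python3 look.py w6
python3 -c "
from h import *
goto(629,-197,90,108)
goto(560,-120,200,108)"
```

```text
clock: 8.4
position: [0.5285, 0.0206, 0.0822]
ee_rot: [0.741, 0.672, 0.0, 0.0]
ft_force: [-0.2, 0.2, 0.6]
grip_width: 0.801
grasp_force: 0.0
clock: 8.9
position: [0.5309, 0.0212, 0.2082]
ee_rot: [0.741, 0.672, 0.003, 0.003]
ft_force: [1.1, -0.4, 1.0]
grip_width: 1.0
grasp_force: 0.0
yellow [316. 230.] [ 269  194   96   75 5591] [527.2  17.6  64.3  52.4 174.2]
cam [0.537 0.095 0.279] axis [-0.02 -0.29 -0.96]
slide [-26.26   9.63  -9.46] yaw 0.216 | pos [529.8  20.8 205.4] phi 84.4 F [ 0.1  0.5 -1.3] g 1.001 0.0 t 8.95
slide [-20.71  12.    11.54] yaw -0.412 | pos [529.8  20.8 205.4] phi 84.4 F [ 0.1  0.5 -1.3] g 1.001 0.0 t 8.95
slide [-13.72   4.38   0.54] yaw -0.412 | pos [529.8  20.8 205.4] phi 84.4 F [ 0.1  0.5 -1.3] g 1.001 0.0 t 8.95
```

```bash

python3 -m jog '[{"grip":-1,"slide":[-4,2.3,0],"yaw":0},{"grip":-1,"slide":[-4,2.3,0],"yaw":0},{"grip":-1,"slide":[-4,2.4,0],"yaw":0},{"grip":-1,"slide":[-4,2.4,0],"yaw":0},{"grip":-1,"slide":[-3,1.5,0],"yaw":0},{"grip":-1,"slide":[0,0,1.5],"yaw":-0.14},{"grip":-1,"slide":[0,0,2.5],"yaw":-0.14},{"grip":-1,"slide":[0,0,1],"yaw":-0.13}]'
python3 -m jog '[{"grip":-0.85,"slide":[0,0,0],"yaw":0},{"grip":-0.85,"slide":[0,0,0],"yaw":0}]'
python3 look.py w7
python3 -c "
from h import *
goto(629,-197,90,108)"
```

```text
clock: 9.75
position: [0.6169, -0.1791, 0.1487]
ee_rot: [0.586, 0.81, -0.001, -0.002]
ft_force: [-0.6, 0.5, -0.2]
grip_width: 0.999
grasp_force: 0.0
clock: 9.95
position: [0.6182, -0.1791, 0.1519]
ee_rot: [0.59, 0.807, 0.0, -0.0]
ft_force: [0.2, 0.0, 0.3]
grip_width: 0.923
grasp_force: 0.0
yellow [333. 285.] [ 277  243  113   87 7836] [ 628.9 -196.5   61.8   52.2   18. ]
cam [ 0.595 -0.108  0.223] axis [ 0.09 -0.28 -0.96]
slide [ -6.19  -3.92 -14.74] yaw 0.623 | pos [ 618.5 -179.1  152.6] phi 107.7 F [1.4 0.8 0. ] g 0.921 0.0 t 10.0
slide [-2.02  0.45  6.26] yaw -0.006 | pos [ 618.5 -179.1  152.6] phi 107.7 F [1.4 0.8 0. ] g 0.921 0.0 t 10.0
```

```bash

python3 -m jog '[{"grip":-0.85,"slide":[-2,0.45,1],"yaw":-0.006},{"grip":-0.85,"slide":[0,0,3],"yaw":0},{"grip":-0.85,"slide":[0,0,2.5],"yaw":0},{"grip":-0.85,"slide":[0,0,1],"yaw":0},{"grip":-0.85,"slide":[0,0,0.5],"yaw":0},{"grip":-0.85,"slide":[0,0,0],"yaw":0}]'
python3 -c "
from h import *
goto(629,-196.6,72.5,108)"
```

```text
clock: 10.6
position: [0.6292, -0.1967, 0.0728]
ee_rot: [0.586, 0.81, 0.0, 0.0]
ft_force: [0.5, -1.2, 0.6]
grip_width: 0.924
grasp_force: 0.0
slide [ 0.02 -0.01  0.03] yaw 0.003 | pos [ 629.2 -196.7   72.8] phi 108.2 F [ 0.5 -1.2  0.6] g 0.924 0.0 t 10.6
```

```bash

python3 -m jog '[{"grip":-0.3,"slide":[0,0,0],"yaw":0},{"grip":-0.3,"slide":[0,0,0],"yaw":0},{"grip":-0.3,"slide":[0,0,0],"yaw":0},{"grip":-0.3,"slide":[0,0,0],"yaw":0},{"grip":-0.3,"slide":[0,0,-3],"yaw":0},{"grip":-0.3,"slide":[0,0,-4],"yaw":0}]' 30
python3 -m jog '[{"grip":-0.3,"slide":[4.2,0,-1],"yaw":0},{"grip":-0.3,"slide":[4.2,0,0],"yaw":0},{"grip":-0.3,"slide":[4.2,0,0],"yaw":0},{"grip":-0.3,"slide":[4.2,0,0],"yaw":0},{"grip":-0.3,"slide":[4.2,0,0],"yaw":0},{"grip":-0.3,"slide":[4.2,0,0],"yaw":0},{"grip":-0.3,"slide":[4.2,0,0],"yaw":0}]'
python3 -m jog '[{"grip":-0.3,"slide":[0,0,0],"yaw":0.14},{"grip":-0.3,"slide":[0,0,0],"yaw":0.14},{"grip":-0.3,"slide":[0,0,0],"yaw":0.13},{"grip":-0.3,"slide":[0,0,0],"yaw":0}]'
python3 - <<'E'
from h import *
c=manip.calibration("wrist"); im=manip.camera("wrist"); cv2.imwrite("pics/w8.png",im)
m=yellow(im); m[400:]=0
n,l,s,ct=cv2.connectedComponentsWithStats(m)
o,_=state()
for i in range(1,n):
    if s[i,4]>1500: print(ct[i].round(),rect(c,l==i,o["position"][2]-.0637))
goto(534.5,80.2,95,84.4)
E
```

```text
clock: 11.2
position: [0.6278, -0.1967, 0.1419]
ee_rot: [0.586, 0.81, -0.0, -0.001]
ft_force: [1.9, -0.9, 0.8]
grip_width: 0.708
grasp_force: 32.6
clock: 11.9
position: [0.5365, 0.0839, 0.1532]
ee_rot: [0.586, 0.81, 0.0, 0.001]
ft_force: [1.2, -0.5, 0.2]
grip_width: 0.706
grasp_force: 32.6
clock: 12.3
position: [0.5372, 0.0827, 0.153]
ee_rot: [0.74, 0.673, 0.0, 0.001]
ft_force: [-0.5, -0.2, -0.8]
grip_width: 0.706
grasp_force: 32.6
[322. 321.] [536.2  80.3  61.3  59.4 174.5]
slide [-0.26 -0.24  5.79] yaw 0.009 | pos [537.1  82.6 152.9] phi 84.9 F [ 0.1 -0.  -0.3] g 0.709 32.6 t 12.35
```

View pics/w8.png

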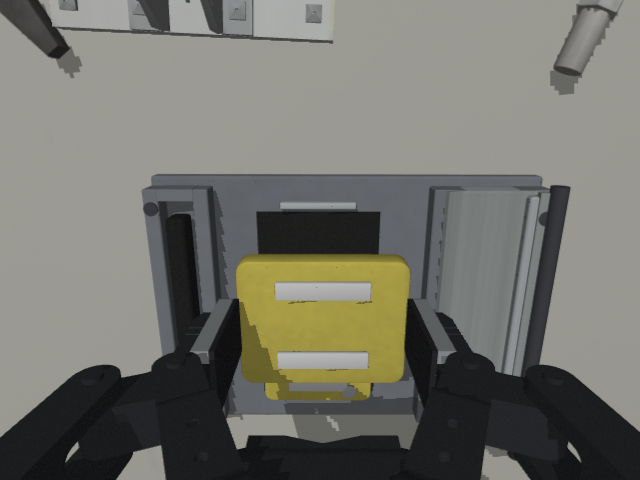

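The second plate is held centred above the left bay, with the seat showing ahead of it at (257–380, 212–255) and the first plate seated below.

```bash

python3 -m jog '[{"grip":-0.3,"slide":[-0.24,-0.24,1],"yaw":0.009},{"grip":-0.3,"slide":[0,0,2.5],"yaw":0},{"grip":-0.3,"slide":[0,0,1.8],"yaw":0},{"grip":-0.3,"slide":[0,0,0.8],"yaw":0},{"grip":-0.3,"slide":[0,0,0.2],"yaw":0},{"grip":-0.3,"slide":[0,0,0],"yaw":0}]'
python3 -c "
from h import *
goto(534.5,80.2,82,84.4)"
```

```text
clock: 12.95
position: [0.5344, 0.0803, 0.0893]
ee_rot: [0.742, 0.671, 0.0, -0.0]
ft_force: [1.0, 0.1, 0.3]
grip_width: 0.706
grasp_force: 32.6
slide [-0.01  0.01  0.73] yaw -0.003 | pos [534.4  80.3  89.3] phi 84.3 F [1.  0.1 0.3] g 0.706 32.6 t 12.95
```

```bash

python3 -m jog '[{"grip":-0.3,"slide":[0,0,0.5],"yaw":0},{"grip":-0.3,"slide":[0,0,0.25],"yaw":0},{"grip":-0.3,"slide":[0,0,0],"yaw":0},{"grip":-0.6,"slide":[0,0,0],"yaw":0},{"grip":-0.6,"slide":[0,0,0],"yaw":0},{"grip":-0.6,"slide":[0,0,0],"yaw":0}]'
python3 -m jog '[{"grip":-0.6,"slide":[0,0,-1],"yaw":0},{"grip":-0.6,"slide":[0,0,-3],"yaw":0},{"grip":-1,"slide":[-2,0,-4],"yaw":0},{"grip":-1,"slide":[-3,0,-4],"yaw":0},{"grip":-1,"slide":[-1,0,0],"yaw":0},{"grip":-1,"slide":[0,0,0],"yaw":0}]'
python3 - <<'E'
from h import *
c=manip.calibration("wrist"); im=manip.camera("wrist"); cv2.imwrite("pics/w9.png",im)
m=yellow(im)
n,l,s,ct=cv2.connectedComponentsWithStats(m)
for i in range(1,n):
    if s[i,4]>1500: print(ct[i].round(),rect(c,l==i,.018))
for t,z in(("flap",.034),("seal_bar",.025)):
  for d in manip.masks_of(t,"wrist"): print(t,d["conf"],d["centre"],rect(c,d["region"],z))
goto(460,-358,200,85)
E
```

```text
clock: 13.55
position: [0.5343, 0.0802, 0.0816]
ee_rot: [0.742, 0.671, 0.0, 0.0]
ft_force: [-0.3, 0.1, 0.2]
grip_width: 0.796
grasp_force: 0.0
clock: 14.15
position: [0.5286, 0.0186, 0.2027]
ee_rot: [0.743, 0.669, 0.0, 0.001]
ft_force: [-0.4, 0.9, -0.8]
grip_width: 1.0
grasp_force: 0.0
[321. 131.] [533.7  80.4  62.   49.5 174. ]
[321. 227.] [527.5  20.6  62.1  50.7 174. ]
flap 0.77 [469.9, 170.4] [618.3  40.1 157.1  58.   84.4]
seal_bar 0.8 [204.2, 174.3] [461.5  57.8 110.9  13.1  84.4]
slide [-38.44  -2.94   0.07] yaw -0.013 | pos [527.6  21.6 200.7] phi 84.3 F [-0.1  0.3 -0.3] g 0.999 0.0 t 14.3
```

View pics/w9.png

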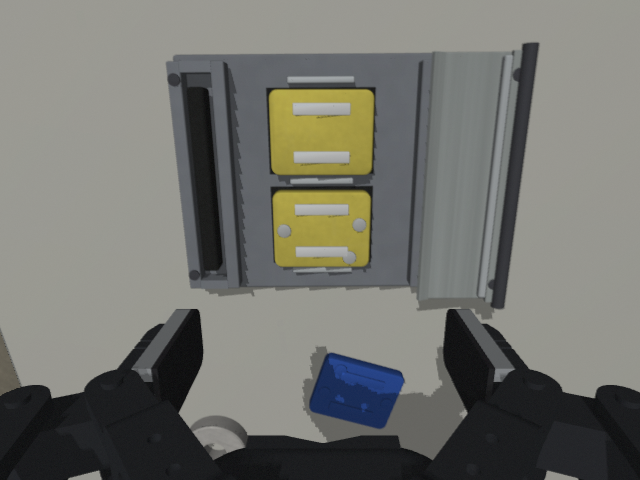

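Both yellow plates lie flat between the ribs, at (321,131) and (321,227), and the flap is down. Next is the cover.

```bash

python3 -m jog '[{"grip":-1,"slide":[-4.6,-0.35,0],"yaw":0},{"grip":-1,"slide":[-4.6,-0.35,0],"yaw":0},{"grip":-1,"slide":[-4.6,-0.35,0],"yaw":0},{"grip":-1,"slide":[-4.6,-0.35,0],"yaw":0},{"grip":-1,"slide":[-4.6,-0.35,0],"yaw":0},{"grip":-1,"slide":[-4.6,-0.35,0],"yaw":0},{"grip":-1,"slide":[-4.6,-0.35,0],"yaw":0},{"grip":-1,"slide":[-4.6,-0.35,0],"yaw":0}]'
python3 -m jog '[{"grip":-1,"slide":[-1.5,0,-2],"yaw":0},{"grip":-0.3,"slide":[0,0,0],"yaw":0},{"grip":-0.3,"slide":[0,0,0],"yaw":0}]'
python3 - <<'E'
from h import *
c=manip.calibration("wrist"); im=manip.camera("wrist"); cv2.imwrite("pics/w10.png",im)
for d in manip.masks_of("cover","wrist"):
    print(d["conf"],d["centre"],d["region"].sum(),rect(c,d["region"],.004))
g=cv2.cvtColor(im,cv2.COLOR_BGR2GRAY)
print(g[200:340:10,250:400:15])
goto(460,-358,200,85)
E
```

```text
clock: 15.1
position: [0.4632, -0.343, 0.2004]
ee_rot: [0.741, 0.671, 0.0, -0.001]
ft_force: [0.9, 0.3, 0.3]
grip_width: 1.001
grasp_force: 0.0
clock: 15.4
position: [0.4625, -0.356, 0.2205]
ee_rot: [0.741, 0.671, 0.0, -0.001]
ft_force: [0.1, 0.8, -0.8]
grip_width: 0.691
grasp_force: 0.0
0.83 [324.2, 213.4] 38589 [ 462.8 -357.8  177.3  117.5  174.8]
[[ 98  96  98  98  97  54  66  98 100  99]
 [ 98  98  98  99  98  54  66 100  97 100]
 [ 99  99 100  99  98  52  66  99  98  97]
 [ 98  98  97  98  99  53  65 101 100  97]
 [ 99  99  99 100  98  53  66 101 100 101]
 [ 99  97  98  99  98  53  67  99  99 100]
 [ 97  97 100  97  99  52  65  98  99  99]
 [ 98  97  99 100  97  52  66 100  99 101]
 [ 98  99  98 101  99  77  66  98  98  99]
 [ 97  98  98 100  97 101  99  98  98  98]
 [139 138 138 138 139 138 139 138 138 138]
 [138 138 139 138 140 138 138 138 139 138]
 [138 138 139 139 139 138 138 137 138 138]
 [138 138 137 138 138 139 138 138 137 138]]
slide [-0.29 -0.22  2.04] yaw -0.011 | pos [ 462.4 -355.3  220.4] phi 84.4 F [-0.2  0.3 -0.6] g 0.649 0.0 t 15.5
```

View pics/w10.png

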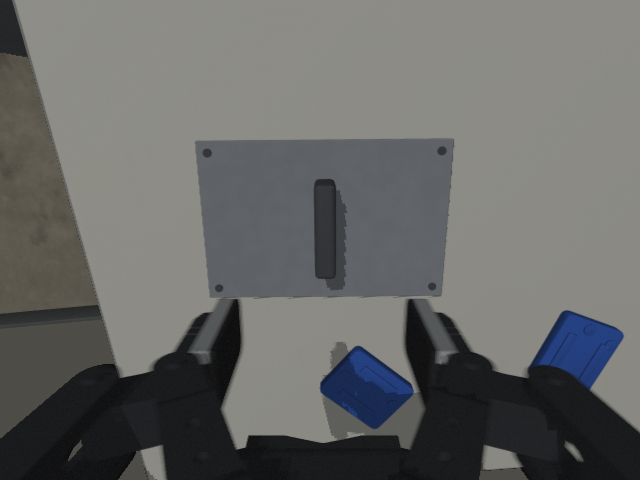

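The cover lies at (195–453, 139–297), with its rib at (325,229) along image vertical, so the fingers close across it as they should.

```bash

python3 -m jog '[{"grip":0,"slide":[-0.25,0.06,2],"yaw":-0.007},{"grip":0,"slide":[0,0,4],"yaw":0},{"grip":0,"slide":[0,0,4],"yaw":0},{"grip":0,"slide":[0,0,2],"yaw":0},{"grip":0,"slide":[0,0,1],"yaw":0},{"grip":0,"slide":[0,0,0.5],"yaw":0},{"grip":0,"slide":[0,0,0],"yaw":0}]' 100
python3 -c "
from h import *
goto(462.8,-357.8,81,84.8)"
```

```text
clock: 16.2
position: [0.4625, -0.3597, 0.0868]
ee_rot: [0.739, 0.673, 0.0, 0.0]
ft_force: [0.5, -0.3, 0.3]
grip_width: 0.501
grasp_force: 0.0
slide [0.19 0.01 0.58] yaw -0.002 | pos [ 462.5 -359.7   86.8] phi 84.7 F [ 0.5 -0.3  0.3] g 0.501 0.0 t 16.2
```

```bash

python3 -m jog '[{"grip":0,"slide":[0.18,0,0.4],"yaw":0},{"grip":0,"slide":[0,0,0],"yaw":0},{"grip":1,"slide":[0,0,0],"yaw":0},{"grip":1,"slide":[0,0,0],"yaw":0},{"grip":1,"slide":[0,0,0],"yaw":0},{"grip":1,"slide":[0,0,0],"yaw":0},{"grip":1,"slide":[0,0,0],"yaw":0},{"grip":1,"slide":[0,0,0],"yaw":0}]' 100
python3 -c "
from h import *
goto(462.8,-357.8,81,84.8)"
```

```text
clock: 17.0
position: [0.4626, -0.3587, 0.0834]
ee_rot: [0.74, 0.673, 0.0, 0.001]
ft_force: [-1.4, 1.3, 6.0]
grip_width: 0.142
grasp_force: 98.4
slide [0.09 0.01 0.24] yaw -0.003 | pos [ 462.6 -358.7   83.4] phi 84.6 F [-1.4  1.3  6. ] g 0.142 98.4 t 17.0
```

```bash

python3 -m jog '[{"grip":1,"slide":[0,0,-1],"yaw":0},{"grip":1,"slide":[0,0,-3],"yaw":0},{"grip":1,"slide":[0,0,-4],"yaw":0},{"grip":1,"slide":[1,0,-2],"yaw":0},{"grip":1,"slide":[3,-0.05,0],"yaw":0},{"grip":1,"slide":[4,-0.05,0],"yaw":0},{"grip":1,"slide":[4,-0.05,0],"yaw":0},{"grip":1,"slide":[4,-0.05,0],"yaw":0}]'
python3 -m jog '[{"grip":1,"slide":[4,-0.05,0],"yaw":0},{"grip":1,"slide":[4,-0.05,0],"yaw":0},{"grip":1,"slide":[4,-0.05,0],"yaw":0},{"grip":1,"slide":[4,-0.05,0],"yaw":0},{"grip":1,"slide":[4,-0.05,0],"yaw":0},{"grip":1,"slide":[3,-0.05,0],"yaw":0},{"grip":1,"slide":[1.5,-0.05,0],"yaw":0},{"grip":1,"slide":[0,0,0],"yaw":0}]'
python3 - <<'E'
from h import *
c=manip.calibration("wrist"); im=manip.camera("wrist"); cv2.imwrite("pics/w11.png",im)
o,ph=state(); zb=o["position"][2]-.0834
for d in manip.masks_of("cover","wrist"): print(d["conf"],d["centre"],d["region"].sum(),rect(c,d["region"],zb+.004))
for d in manip.masks_of("flap","wrist"): print(d["conf"],d["centre"],rect(c,d["region"],.034))
goto(495.9,54.2,120,84.3)
E
```

```text
clock: 17.8
position: [0.475, -0.1975, 0.1831]
ee_rot: [0.74, 0.673, -0.0, 0.0]
ft_force: [1.1, 0.1, -2.4]
grip_width: 0.142
grasp_force: 97.8
clock: 18.6
position: [0.4946, 0.0479, 0.1831]
ee_rot: [0.738, 0.675, 0.0, -0.0]
ft_force: [0.5, -0.6, -2.1]
grip_width: 0.144
grasp_force: 97.8
0.69 [324.0, 250.2] 92143 [493.8  48.9 177.1 117.  174.8]
0.63 [572.8, 183.9] [619.6  37.9 157.5  58.7  84.8]
slide [1.01 0.02 6.27] yaw 0.004 | pos [494.7  44.1 182.7] phi 84.6 F [ 0.5 -0.2 -1.8] g 0.143 97.8 t 18.75
```

View pics/w11.png

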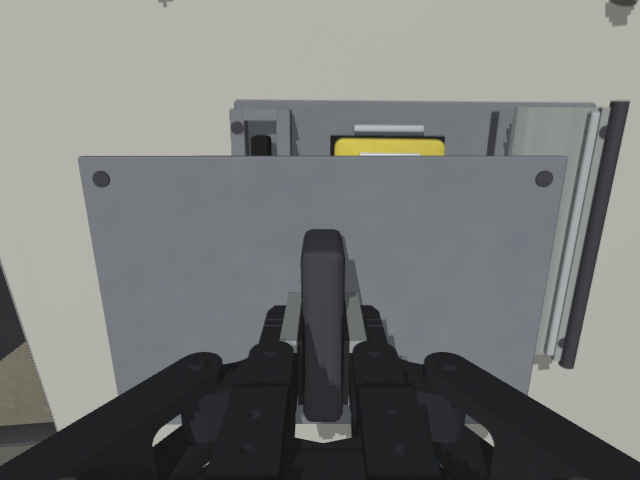

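The cover is held level and square at (82–566, 156–424). Its far edge is short of the flap at column 515 and up.

```bash

python3 -m jog '[{"grip":1,"slide":[0.8,-0.3,1],"yaw":0.002},{"grip":1,"slide":[0,0,2],"yaw":0},{"grip":1,"slide":[0,0,2],"yaw":0},{"grip":1,"slide":[0,0,1],"yaw":0},{"grip":1,"slide":[0,0,0.5],"yaw":0},{"grip":1,"slide":[0,0,0],"yaw":0},{"grip":1,"slide":[0,0,0],"yaw":0}]'
python3 - <<'E'
from h import *
c=manip.calibration("wrist"); im=manip.camera("wrist"); cv2.imwrite("pics/w12.png",im)
o,ph=state(); zb=o["position"][2]-.0834
for d in manip.masks_of("cover","wrist"): print(d["conf"],d["centre"],d["region"].sum(),rect(c,d["region"],zb+.004))
for d in manip.masks_of("flap","wrist"): print(d["conf"],d["centre"],rect(c,d["region"],.034))
goto(495.9,54.2,107.4,84.5)
E
```

```text
clock: 19.45
position: [0.4929, 0.0536, 0.1181]
ee_rot: [0.74, 0.672, 0.0, 0.0]
ft_force: [0.5, -0.5, -2.6]
grip_width: 0.142
grasp_force: 97.8
0.97 [322.8, 252.1] 92845 [492.2  54.7 176.6 116.8 174.5]
0.9 [604.8, 299.5] [608.7  42.4 145.7  38.4  85.8]
slide [0.09 0.29 1.09] yaw -0.0 | pos [493.   53.5 118.3] phi 84.5 F [ 0.4  0.1 -1.2] g 0.145 97.8 t 19.6
```

View pics/w12.png

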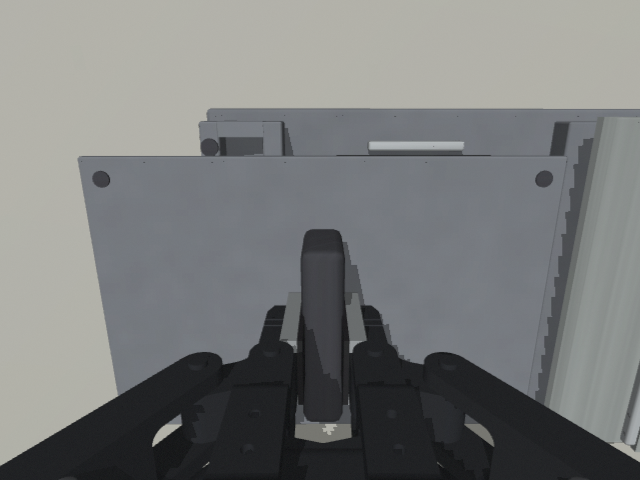

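The cover is square to the tray with its far edge (col ~566) just short of the flap's lip (col ~597). I lower it to slot height.

```bash

python3 -m jog '[{"grip":1,"slide":[0,0,0.5],"yaw":0},{"grip":1,"slide":[0,0,0.4],"yaw":0},{"grip":1,"slide":[0,0,0.15],"yaw":0},{"grip":1,"slide":[0,0,0],"yaw":0},{"grip":1,"slide":[0,0,0],"yaw":0}]'
python3 -c "
from h import *
goto(540.8,49.7,107.4,84.5)"
```

```text
clock: 20.1
position: [0.4925, 0.0535, 0.1071]
ee_rot: [0.74, 0.672, -0.0, -0.0]
ft_force: [0.0, -1.0, 0.7]
grip_width: 0.142
grasp_force: 98.0
slide [ 0.09  4.84 -0.03] yaw -0.0 | pos [492.5  53.5 107.1] phi 84.5 F [ 0.  -1.   0.7] g 0.142 98.0 t 20.1
```

```bash

python3 -m jog '[{"grip":1,"slide":[0,0.5,0],"yaw":0},{"grip":1,"slide":[0,0.5,0],"yaw":0},{"grip":1,"slide":[0,0.5,0],"yaw":0},{"grip":1,"slide":[0,0.5,0],"yaw":0},{"grip":1,"slide":[0,0,0],"yaw":0}]'
python3 - <<'E'
from h import *
im=manip.camera("scene"); cv2.imwrite("pics/s1.png",cv2.resize(im[200:340,160:340],None,fx=4,fy=4,interpolation=cv2.INTER_CUBIC))
goto(540.8,49.7,107.4,84.5)
E
```

```text
clock: 20.6
position: [0.5134, 0.0515, 0.1072]
ee_rot: [0.74, 0.672, 0.0, 0.0]
ft_force: [1.9, -0.8, 1.4]
grip_width: 0.142
grasp_force: 98.0
slide [ 0.08  2.77 -0.02] yaw -0.0 | pos [513.2  51.6 107.2] phi 84.5 F [ 1.4 -0.2  0.1] g 0.14 98.0 t 20.65
```

View pics/s1.png

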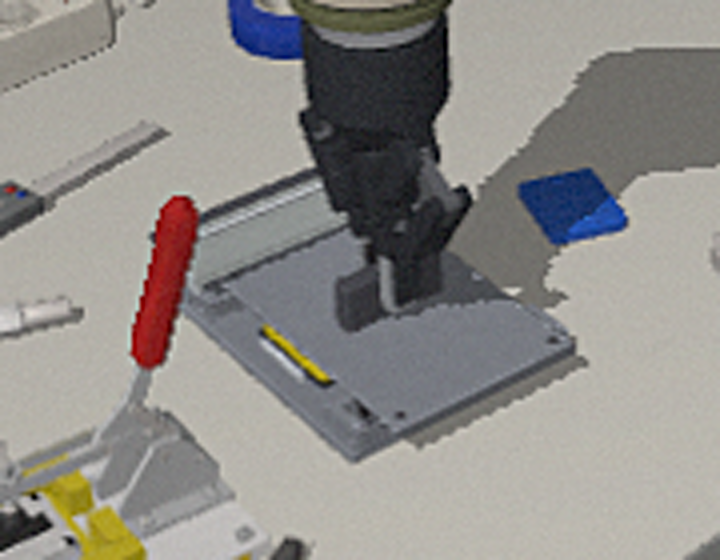

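The far edge is now at the flap's lip, with the flap still down and the wrist force small. I've viewed 12 pictures against a limit of 10, so from here I use numbers only.

```bash

python3 -m jog '[{"grip":1,"slide":[0,0.5,0],"yaw":0},{"grip":1,"slide":[0,0.5,0],"yaw":0},{"grip":1,"slide":[0,0.5,0],"yaw":0},{"grip":1,"slide":[0,0.5,0],"yaw":0},{"grip":1,"slide":[0,0.2,0],"yaw":0},{"grip":1,"slide":[0,0,0],"yaw":0}]'
python3 - <<'E'
from h import *
c=manip.calibration("wrist"); im=manip.camera("wrist")
for t,z in (("flap",.034),("cover",.028)):
  for d in manip.masks_of(t,"wrist"): print(t,d["conf"],d["centre"],rect(c,d["region"],z))
goto(540.8,49.7,107.4,84.5)
E
```

```text
clock: 21.25
position: [0.5349, 0.0495, 0.1071]
ee_rot: [0.74, 0.672, 0.0, 0.0]
ft_force: [0.9, -1.0, 1.3]
grip_width: 0.145
grasp_force: 98.0
flap 0.69 [548.7, 259.2] [620.8  50.2 130.4  59.6  84.4]
cover 0.72 [281.2, 248.8] [519.5  52.1 147.3 116.7 174.5]
slide [ 0.08  0.61 -0.01] yaw -0.0 | pos [534.6  49.5 107.3] phi 84.5 F [ 0.7 -0.4  0. ] g 0.143 98.0 t 21.4
```

```bash

python3 -m jog '[{"grip":1,"slide":[0,0.25,0],"yaw":0},{"grip":1,"slide":[0,0.2,0],"yaw":0},{"grip":1,"slide":[0,0.1,0],"yaw":0},{"grip":1,"slide":[0,0,0],"yaw":0}]'
python3 -m jog '[{"grip":1,"slide":[0,0.1,0],"yaw":0},{"grip":1,"slide":[0,0,0],"yaw":0}]'
```

```text
clock: 21.8
position: [0.5399, 0.0489, 0.107]
ee_rot: [0.74, 0.672, -0.0, -0.0]
ft_force: [-0.4, 0.0, 1.1]
grip_width: 0.14
grasp_force: 98.0
clock: 22.0
position: [0.5407, 0.0489, 0.107]
ee_rot: [0.74, 0.672, -0.0, -0.0]
ft_force: [-0.9, -0.6, -0.6]
grip_width: 0.142
grasp_force: 98.1
```

```bash

python3 -m jog '[{"grip":1,"slide":[0,0.1,0],"yaw":0},{"grip":1,"slide":[0,0,0],"yaw":0}]'
python3 -m jog '[{"grip":1,"slide":[0,0.1,0],"yaw":0},{"grip":1,"slide":[0,0,0],"yaw":0}]'
```

```text
clock: 22.2
position: [0.5409, 0.0489, 0.1068]
ee_rot: [0.74, 0.672, -0.001, -0.001]
ft_force: [-6.1, 0.4, 3.4]
grip_width: 0.141
grasp_force: 98.5
clock: 22.4
position: [0.5411, 0.049, 0.1065]
ee_rot: [0.74, 0.672, -0.002, -0.001]
ft_force: [-9.5, 0.3, 4.6]
grip_width: 0.137
grasp_force: 98.7
```

```bash

python3 -m jog '[{"grip":1,"slide":[0,-0.05,0.1],"yaw":0},{"grip":1,"slide":[0,0,0.1],"yaw":0},{"grip":1,"slide":[0,0,0],"yaw":0}]'
python3 -m jog '[{"grip":1,"slide":[0,0,0.1],"yaw":0},{"grip":1,"slide":[0,0,0.1],"yaw":0},{"grip":1,"slide":[0,0,0],"yaw":0}]'
```

```text
clock: 22.7
position: [0.541, 0.049, 0.1046]
ee_rot: [0.74, 0.672, -0.001, -0.001]
ft_force: [-7.8, 1.0, 3.5]
grip_width: 0.14
grasp_force: 98.7
clock: 23.0
position: [0.5409, 0.049, 0.1034]
ee_rot: [0.74, 0.672, -0.002, -0.001]
ft_force: [-13.4, -0.7, 14.7]
grip_width: 0.141
grasp_force: 100.2
```

```bash

python3 -m jog '[{"grip":1,"slide":[0,-0.12,0.05],"yaw":0},{"grip":1,"slide":[0,0,0],"yaw":0}]'
python3 -m jog '[{"grip":1,"slide":[0,0,0.05],"yaw":0},{"grip":1,"slide":[0,0,0],"yaw":0}]'
cat > fin.py <<'E'
from h import *
o,ph=state(); print(o["position"],o["ee_rot"],o["torque"])
from scipy.spatial.transform import Rotation as R
print("tool y z-slope",R.from_quat(o["ee_rot"]).as_matrix()[2])
for cam in ("wrist","scene","top"):
  c=manip.calibration(cam); manip.camera(cam)
  for t,z in (("flap",.034),("cover",.024),("seal_bar",.02)):
    for d in manip.masks_of(t,cam)[:2]: print(cam,t,d["conf"],d["centre"],d["region"].sum(),rect(c,d["region"],z))
print(o["ft_force"])
E
python3 fin.py
```

```text
clock: 23.2
position: [0.5407, 0.049, 0.1034]
ee_rot: [0.74, 0.672, -0.001, 0.0]
ft_force: [-10.1, -1.7, 13.7]
grip_width: 0.146
grasp_force: 100.1
clock: 23.4
position: [0.5408, 0.049, 0.1034]
ee_rot: [0.74, 0.672, -0.001, 0.0]
ft_force: [-12.5, -0.8, 20.3]
grip_width: 0.141
grasp_force: 101.3
[0.54077549 0.0489992  0.10336421] [ 7.40227369e-01  6.72356300e-01 -6.57760044e-04  1.23036481e-04] [-0.22483687  2.5082157  -0.1338332 ]
tool y z-slope [-1.13923268e-03 -7.02348278e-04 -9.99999104e-01]
wrist flap 0.7 [539.8, 251.6] 39117 [620.8  53.6 126.1  59.2  84.5]
wrist cover 0.68 [272.7, 249.8] 74090 [523.   52.  143.2 116.6 174.3]
wrist seal_bar 0.28 [505.4, 194.8] 71415 [552.   54.1 219.6 139.5 174.4]
scene flap 0.57 [224.6, 257.5] 451 [612.6  65.4  93.   38.4  85.5]
scene cover 0.75 [257.1, 278.0] 1834 [526.8  50.5 154.2 116.3 174.1]
top flap 0.9 [259.6, 210.5] 758 [611.7   9.3  88.4  55.8  84.4]
top flap 0.4 [271.9, 211.6] 1185 [560.9 -20.4 195.9  78.7  19.2]
top cover 0.85 [266.1, 234.8] 400 [545.2  -3.6  98.8  35.9  17.8]
top seal_bar 0.31 [265.4, 233.8] 430 [536.5   6.9  99.8  39.4 179.9]
top seal_bar 0.23 [340.6, 290.5] 311 [ 423.2 -154.7   46.    45.9   89.4]
[-12.5417694   -0.8173664   20.26760592]
```

```bash
python3 -m jog '[{"grip":1,"slide":[0,0,0],"yaw":0},{"grip":1,"slide":[0,0,0],"yaw":0},{"grip":1,"slide":[0,0,0],"yaw":0}]'; python3 -c "
from workcell import manip
print(manip.hand_in())"
```

```text
clock: 24.3
position: [0.5408, 0.049, 0.1034]
ee_rot: [0.74, 0.672, -0.001, 0.0]
ft_force: [-12.2, -1.4, 20.5]
grip_width: 0.143
grasp_force: 101.2
the job is handed in; nothing more can be done
None
```

I handed the job in at 24.3 s: both pin plates are seated, and the cover is under the flap against the rail and still held pressed flat at about 20 N; flap, pliers and ring gauge got no close final check, and I viewed 12 pictures, two over the limit of 10.

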